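# Change round the pill tins on the magnetic strip

## Task

The three pill tins were put back on the wrong magnets after the ledge was wiped: each belongs on the magnet behind the thing it is used with, so move them round until the small tin stands centred on the magnet behind the egg cup, the middle-sized one behind the magnifying glass and the large one behind the hearing-aid case. The tiles are still wet, so never set a tin on them: park one on the spare magnet on the way, and leave that one empty again. Keep the tins upright, set them down rather than drop them, and leave the egg cup, magnifying glass and case where they are.

Things in the scene. Friction and masses are not known exactly. Their poses are not given: they have to be found in the camera images.
- tin_small: round steel pill tin with a push-on lid (lid firmly on, tin and lid move as one), the slimmest and tallest of the three: 34 mm across, 38 mm tall, about 45 g (may be 0.7 to 1.4 times that). Its outside can be gripped anywhere over its height as a plain cylinder. Origin: centre of its underside; z up out of the lid. It stands upright on a magnet pad that is not its own; the magnet's pull is negligible, it lifts off like from a shelf.
- tin_medium: round steel pill tin with a push-on lid (lid firmly on, tin and lid move as one), the middle one of the three: 46 mm across, 34 mm tall, about 70 g (may be 0.7 to 1.4 times that). Its outside can be gripped anywhere over its height as a plain cylinder. Origin: centre of its underside; z up out of the lid. It stands upright on a magnet pad that is not its own; the magnet's pull is negligible, it lifts off like from a shelf.
- tin_large: round steel pill tin with a push-on lid (lid firmly on, tin and lid move as one), the widest and lowest of the three: 58 mm across, 30 mm tall, about 100 g (may be 0.7 to 1.4 times that). Its outside can be gripped anywhere over its height as a plain cylinder. Origin: centre of its underside; z up out of the lid. It stands upright on a magnet pad that is not its own; the magnet's pull is negligible, it lifts off like from a shelf.
- pad_cup: round black magnet pad, 74 mm across and 4 mm thick, one of four alike fixed in a row, 110 mm apart, along a flat steel strip (92 mm wide, 470 mm long, 8 mm thick, screwed to the ledge; the pads lie on it, their tops 12 mm above the tiles). This is the pad that has the egg cup standing in front of it (on the robot's side). Origin: centre of its underside, 8 mm above the tiles; z up, y along the strip, x across the strip away from the robot. It never moves.
- pad_glass: round black magnet pad, 74 mm across and 4 mm thick, one of four alike fixed in a row, 110 mm apart, along a flat steel strip (92 mm wide, 470 mm long, 8 mm thick, screwed to the ledge; the pads lie on it, their tops 12 mm above the tiles). This is the pad that has the magnifying glass lying in front of it (on the robot's side). Origin: centre of its underside, 8 mm above the tiles; z up, y along the strip, x across the strip away from the robot. It never moves.
- pad_case: round black magnet pad, 74 mm across and 4 mm thick, one of four alike fixed in a row, 110 mm apart, along a flat steel strip (92 mm wide, 470 mm long, 8 mm thick, screwed to the ledge; the pads lie on it, their tops 12 mm above the tiles). This is the pad that has the hearing-aid case lying in front of it (on the robot's side). Origin: centre of its underside, 8 mm above the tiles; z up, y along the strip, x across the strip away from the robot. It never moves.
- pad_spare: round black magnet pad, 74 mm across and 4 mm thick, one of four alike fixed in a row, 110 mm apart, along a flat steel strip (92 mm wide, 470 mm long, 8 mm thick, screwed to the ledge; the pads lie on it, their tops 12 mm above the tiles). This is the spare pad: no tin on it at the start, and nothing in front of it. Origin: centre of its underside, 8 mm above the tiles; z up, y along the strip, x across the strip away from the robot. It never moves.
- egg_cup: white enamel egg cup, 48 mm across the rim, 62 mm tall, loose on the tiles about 105 mm in front of its pad's centre. Origin: centre of its underside, z up. Not to be moved.
- magnifier: magnifying glass lying flat, chrome rim 81 mm across and 11 mm high, black handle 14 mm thick that points roughly to the robot and ends 131 mm from the lens centre; loose on the tiles, the lens about 120 mm in front of its pad's centre. Origin: under the lens centre at tile level; the handle points along its -x. Not to be moved.
- hearing_case: beige plastic hearing-aid case, closed, 50 mm (its x) by 76 mm (its y), 29 mm high, loose on the tiles about 112 mm in front of its pad's centre. Origin: centre of its underside, z up. Not to be moved.

How it is judged (in metres and radians):
On the way:
1. one of the tins has been set down and let go, upright, on the spare magnet (centre within 25 mm) (((horizontal distance between tin_small and pad_spare below 0.025 m and height (world z) of tin_small below 0.016 m and angle between tin_small's own z axis and vertical below 0.1 rad and linear speed of tin_small below 0.02 m/s and contact force between the fingers and tin_small below 0.1 N) or (horizontal distance between tin_medium and pad_spare below 0.025 m and height (world z) of tin_medium below 0.016 m and angle between tin_medium's own z axis and vertical below 0.1 rad and linear speed of tin_medium below 0.02 m/s and contact force between the fingers and tin_medium below 0.1 N) or (horizontal distance between tin_large and pad_spare below 0.025 m and height (world z) of tin_large below 0.016 m and angle between tin_large's own z axis and vertical below 0.1 rad and linear speed of tin_large below 0.02 m/s and contact force between the fingers and tin_large below 0.1 N))), for 0.2 s.
At the end, for the whole second after the job is handed in: The small tin stands on the pad behind the egg cup, the middle tin on the pad behind the magnifying glass and the large tin on the pad behind the hearing-aid case, each centred on its pad within 12 mm, flat on it (tilt under 0.1 rad), let go and at rest; the spare pad is empty again (horizontal distance between tin_small and pad_cup below 0.012 m and height (world z) of each of tin_small, tin_medium, tin_large below 0.016 m and angle between each of tin_small, tin_medium, tin_large's own z axis and vertical below 0.1 rad and linear speed of each of tin_small, tin_medium, tin_large below 0.02 m/s and horizontal distance between tin_medium and pad_glass below 0.012 m and horizontal distance between tin_large and pad_case below 0.012 m); the robot touches nothing.
It fails at once if a tin is set on the tiles or falls down to them (height (world z) of any of tin_small, tin_medium, tin_large below 0.006 m).
It fails at once if a tin is tipped by more than about 30 degrees (angle between any of tin_small, tin_medium, tin_large's own z axis and vertical above 0.55 rad).
It fails at once if a tin is let go more than 20 mm above the pads (dropped or stacked) ((height (world z) of tin_small above 0.032 m and contact force between the fingers and tin_small below 0.02 N) or (height (world z) of tin_medium above 0.032 m and contact force between the fingers and tin_medium below 0.02 N) or (height (world z) of tin_large above 0.032 m and contact force between the fingers and tin_large below 0.02 N)).
It fails at once if the egg cup, magnifying glass or hearing-aid case is shifted by more than 15 mm or the egg cup is knocked over (distance of any of egg_cup, magnifier, hearing_case from where it was at the start of the episode above 0.015 m or angle between egg_cup's own z axis and vertical above 0.4 rad).
It also fails if it takes over 96 s, if anything falls off the work surface, if the arm or the gripper's body presses on something with over 40 N, if the wrist force passes 120 N, or if a joint passes its speed limit or range.

## Robot

A 6-joint arm with a two-finger parallel gripper is mounted at the origin on the work surface. World frame = base frame: x ahead of the robot, y to its left, z up, the work surface at z = 0. Lengths are in mm, angles in rad, forces in N, time in s.
With the tool pointing down it reaches from about 350 to 875 mm from the base axis. Payload 4.2 kg.
Tool frame: the origin (TCP) lies midway between the tips of the shut fingers; the grasp point (between the pads) lies 19 mm behind it; z points along the fingers, y is the line along which they close (so a half turn about z gives the same grasp; the last joint's range is limited). The gripper opens to 85 mm and grips with 20 to 120 N. Pads are 22 mm wide; open, the fingers measure 114 mm over their backs; the gripper's body (76 mm by 85 mm) begins 54 mm behind the grasp point. The pads swing forward as they close: fully open they stand 13 mm farther back than shut.
Start: joints at [-0.855, 0.385, 0.008, 0, -1.194, -0.259], TCP at [275.685, -560.889, 231.312] pointing down, gripper open.
Joint ranges: [-3.14, 3.14], [-1.21, 2.06], [-1.07, 1.41], [-3.16, 2.05], [-2.99, -0.16], [-3.1, 3.1]. Speed limits (rad/s): [2.79, 2.79, 3.14, 3.14, 3.14, 3.14].

## Interface

Orientations are given as a unit quaternion [x, y, z, w].
In Python, from bench import arm, eyes, nets gives the robot as it stands.
- The arm moves only by the tool apply_moves, never from a script. Its arguments are lists of equal length, an entry for each row: "delta_rot": the turn, a rotation vector about the tool's x, y, z as a fraction of full scale, a list of three; "xyz": the shift along the tool's x, y, z as a fraction of full scale, a list of three; "hand": the gripper command: -1 is fully open, 1 is shut, values between are in proportion. In form: {"delta_rot": [[ax, ay, az], ...], "xyz": [[dx, dy, dz], ...], "hand": [hand, ...]}. A call has 1 to 20 rows; each row shifts and turns the commanded pose from where the row before left it, along the tool's axes as they then stand; what a row does not reach is not made up. Full scale, the value 1, is 0.025 m for a shift and 6 degrees for a turn. A row lasts 1/12 s, in which the tool goes at most 41.7 mm and 7.16 degrees, less where a joint would pass 70% of its speed; a pose out of reach is approached as far as the arm can. A call with a number of a shift or a turn outside -1 to 1 is refused whole. A call with a gripper value outside its range is refused whole. The fingers move at their own pace and stop on an object; the grip force is fixed at half the most. Time passes only in rows, so rows that do not move let the fingers close. It gives the time, the measured TCP pose, the force, the opening and the grip force at its end, in the units of the state.
- arm.read_state(): the state, without advancing time (a new reading comes with each control period).
- eyes.get_image(name): name is "scene" or "top" or "wrist"; returns a dict with "frame" (400x640x3 uint8, red, green, blue), "range_z" (400x640 float32, mm along the optical axis (not along the pixel's ray), 0 where there is no reading), "camera_matrix" (3x3 intrinsics, pixels), "R" (3x3) and "t" (3): a world point X has camera coordinates R X + t; the wrist camera has in their place "hand_eye" (4x4, takes a point from camera to tool coordinates, whose origin is the TCP and whose axes are the flange's). Camera axes: x right, y down, z forward; pixel columns grow to the right and rows downward; lengths in mm; the calibration is good to about 2 mm. A picture is of the moment at which its call begins: read the wrist's pose just before it.
- arm.job_done(): hands the job in; it is judged then, once.
Trained networks look in a picture, given as the dict that the camera call returned (one of the last four; its "shot" number tells which), for a name from the list of things; names that differ only in an ending like _2 or _b are one class to them, and where a whole thing is asked for, a point or a joint stands for the part that bears it (a point fixed in the world has none). Each returns a list of dicts, best first, with "score" (0 to 1); they miss things now and then, are a little off and sometimes report something else, mostly with a low value. They report only what shows in the picture. A call takes as long as a camera call.
- nets.look_for(name, picture): "bbox" ([left, top, right, bottom] in pixels, round what is visible of it).
- nets.masks_of(name, picture): "region" (400x640 bool, what is visible of it) and "bbox" ([left, top, right, bottom] in pixels, round what is visible of it).
The state is a dict: "clock": time; "joints": joint angles; "joint_vel": joint speeds; "joint_efforts": joint torques, N m; "position": TCP position; "ee_rot": TCP orientation; "contact_force": force on the tool from outside, world axes, zero at the start; "wrist_torque": the same for the moment, N m; "gripper_width": finger opening in mm; "grasp_force": force on a finger pad.
Only numpy, scipy, OpenCV 4.12 (cv2) and the standard library are available. Lean on these libraries where they do the work, as an engineer would, in place of code of your own. Each camera call takes 0.05 s, during which the arm holds its last target. There are 200 camera calls.

## Working session

There is one attempt and no reset: what is moved stays moved. The work goes in short steps, Python scripts to look and compute and a tool call to move; the robot and the scene stay as the last step left them, time stands still between calls to the robot, and variables do not carry over. Pictures are saved under pics/ and viewed, at most 14 in all, crops included, and the job is handed in when it is done.

Besides the shell and the picture viewer there is one more tool, called after "Emit:" as name(argument=value, ...), one argument or row to a line, values as JSON. apply_moves: Moves the arm, as the interface text tells. Its arguments: {"type":"object","properties":{"delta_rot":{"type":"array"},"xyz":{"type":"array"},"hand":{"type":"array"}},"required":["delta_rot","xyz","hand"]}

```bash
mkdir -p pics; ls; cat > h.py <<'E'
import numpy as np, cv2
from scipy.spatial.transform import Rotation as Ro
from bench import arm, eyes, nets
def cloud(p):
    K=p["camera_matrix"]; z=p["range_z"].astype(float)
    v,u=np.mgrid[0:z.shape[0],0:z.shape[1]]
    c=np.stack([(u-K[0,2])/K[0,0]*z,(v-K[1,2])/K[1,1]*z,z],-1)
    if "hand_eye" in p:
        s=p["_s"]; T=np.array(p["hand_eye"]); c=c@T[:3,:3].T+T[:3,3]
        w=c@Ro.from_quat(s["ee_rot"]).as_matrix().T+np.array(s["position"])
    else: w=(c-np.array(p["t"]).ravel())@np.array(p["R"])
    w[z<=0]=np.nan
    return w
def snap(n):
    s=arm.read_state(); p=eyes.get_image(n)
    if n=="wrist": p["_s"]=s
    return p
def save(p,f): cv2.imwrite("pics/"+f,cv2.cvtColor(p["frame"],cv2.COLOR_RGB2BGR))
E
cat > a.py <<'E'
from h import *
s=arm.read_state(); print(s)
for n in ["top","scene"]:
    p=snap(n); save(p,n+"0.png"); w=cloud(p)
    for o in ["tin_small","tin_medium","tin_large","pad_spare","egg_cup","magnifier","hearing_case"]:
        for m in nets.masks_of(o,p)[:4 if 'pad' in o else 2]:
            q=w[m["region"]]; q=q[~np.isnan(q[:,0])]
            if len(q)<5: print(n,o,"few");continue
            zt=np.percentile(q[:,2],95); t=q[q[:,2]>zt-6]
            mid=(np.percentile(t[:,:2],2,axis=0)+np.percentile(t[:,:2],98,axis=0))/2
            print(n,o,round(m["score"],2),np.round(m["bbox"]),"ztop",round(zt,1),"mid",mid.round(1),"ext",(np.percentile(t[:,:2],98,axis=0)-np.percentile(t[:,:2],2,axis=0)).round(1))
E
python3 a.py
```

```text
pics
{'clock': 0.0, 'joints': array([-8.55423684e-01,  3.85546141e-01,  6.63533625e-03, -5.04765683e-04,
       -1.19401157e+00, -2.58587552e-01]), 'joint_vel': array([ 0.00246929, -0.00015366,  0.00018462,  0.00068007, -0.00079052,
        0.00057159]), 'joint_efforts': array([ 2.76233886e-04, -3.92287838e+01,  1.88401222e+01,  4.18628141e+00,
       -4.67122023e-03, -8.35970386e-07]), 'position': array([ 275.41879188, -560.39109244,  230.23074484]), 'ee_rot': array([-2.26321279e-01,  9.74052100e-01,  1.04921932e-03, -2.90140700e-04]), 'contact_force': array([-0.77916643, -0.0513061 ,  1.00299845]), 'wrist_torque': array([ 0.00525792,  0.01689411, -0.03495124]), 'grasp_force': 0.0, 'gripper_width': 85.59426449398538}
top tin_small 0.77 [276. 189. 296. 211.] ztop 53.2 mid [558.8 105.1] ext [28.2 28.7]
top tin_medium 0.9 [436. 182. 464. 205.] ztop 49.6 mid [ 573.  -223.4] ext [40.3 39.6]
top tin_large 0.84 [331. 182. 359. 215.] ztop 45.6 mid [561.1  -8.4] ext [51.7 47.6]
top tin_large 0.39 [326. 183. 360. 220.] ztop 15.5 mid [561.6  -4.4] ext [68.3 66. ]
top pad_spare 0.93 [375. 179. 410. 214.] ztop 15.5 mid [ 567.1 -114.8] ext [65.2 65.6]
top egg_cup 0.61 [337. 235. 361. 263.] ztop 64.3 mid [456.4 -14.8] ext [47.4 45.7]
top magnifier 0.68 [270. 239. 311. 326.] ztop 14.4 mid [397.9  97.6] ext [156.7  71.8]
top hearing_case 0.66 [439. 237. 483. 266.] ztop 32.2 mid [ 458.7 -237.3] ext [45.6 69.7]
scene tin_small 0.83 [352. 169. 377. 198.] ztop 51.0 mid [558.8 105.1] ext [30.2 30.1]
scene tin_medium 0.81 [153. 209. 187. 245.] ztop 47.5 mid [ 573.5 -223.7] ext [41.7 40.8]
scene tin_large 0.97 [284. 183. 318. 216.] ztop 43.7 mid [562.   -9.2] ext [50.6 50.9]
scene pad_spare 0.92 [214. 205. 266. 240.] ztop 13.6 mid [ 566.7 -114.8] ext [67.7 66.5]
scene magnifier 0.86 [308. 119. 360. 170.] ztop 12.9 mid [399.8  96.4] ext [154.5  71. ]
scene hearing_case 0.57 [133. 174. 186. 206.] ztop 30.0 mid [ 460.3 -237.7] ext [45.5 70.9]
```

```bash
cat > b.py <<'E'
from h import *
from scipy.optimize import least_squares
for n in ["top","scene"]:
    p=snap(n); w=cloud(p)
    for o in ["pad_cup","pad_glass","pad_case","pad_spare"]:
        for m in nets.masks_of(o,p)[:4]:
            q=w[m["region"]]; q=q[~np.isnan(q[:,0])]
            if len(q)<5: continue
            zm=np.median(q[:,2]); q=q[abs(q[:,2]-14)<6]
            h=cv2.convexHull(q[:,:2].astype(np.float32))[:,0]
            r=least_squares(lambda c:np.hypot(*(h-c).T)-35.5,h.mean(0),loss="soft_l1").x
            print(n,o,round(m["score"],2),np.round(m["bbox"]),r.round(1),round(zm,1))
p=snap("top"); f=cv2.resize(p["frame"][150:350,220:520],(780,520),interpolation=cv2.INTER_CUBIC)
cv2.imwrite("pics/topc.png",f[:,:,::-1])
E
python3 b.py
```

```text
top pad_cup 0.76 [325. 188. 348. 218.] [561.3  -5.6] 12.6
top pad_case 0.61 [431. 182. 466. 216.] [ 572.4 -224.9] 12.8
top pad_case 0.5 [270. 183. 304. 220.] [555.8 104.9] 12.6
top pad_spare 0.75 [379. 178. 414. 217.] [ 566.9 -114.4] 12.8
top pad_spare 0.56 [275. 187. 296. 210.] [558.5 132.3] 50.2
scene pad_cup 0.82 [286. 196. 324. 221.] [562.5  -6.3] 11.7
scene pad_glass 0.91 [338. 180. 383. 207.] [556. 104.] 11.6
scene pad_case 0.63 [151. 222. 195. 256.] [ 573.3 -224.3] 11.8
scene pad_spare 0.6 [217. 204. 264. 239.] [ 567.1 -114.4] 11.8
scene pad_spare 0.24 [281. 197. 324. 222.] [562.3  -5.6] 11.8
```

View pics/topc.png

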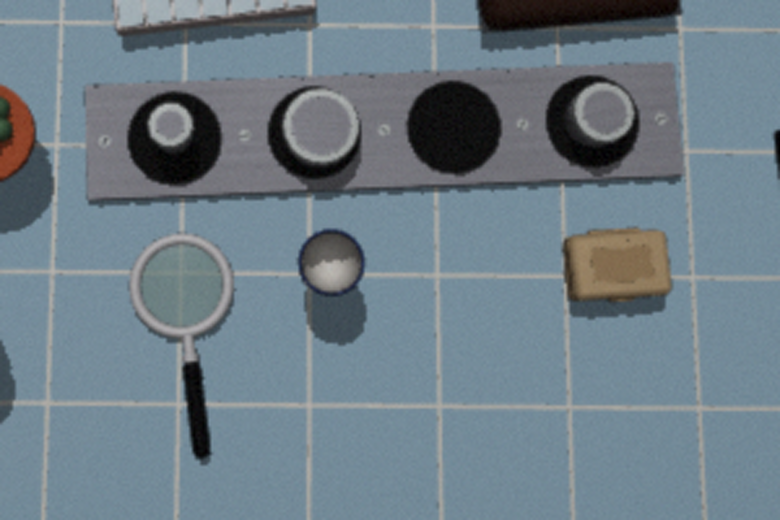

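Emit:
apply_moves(
  delta_rot=[
    [0,0,0.872],
    [0,0,0.872],
    [0,0,0.872],
    [0,0,0.872],
    [0,0,0.872],
    [0,0,0],
    [0,0,0],
    [0,0,0],
    [0,0,0],
    [0,0,0],
    [0,0,0],
    [0,0,0],
    [0,0,0],
    [0,0,0],
    [0,0,0],
    [0,0,0],
    [0,0,0],
    [0,0,0],
    [0,0,0],
    [0,0,0],
  ],
  xyz=[
    [0,0,0],
    [0,0,0],
    [0,0,0],
    [0,0,0],
    [0,0,0],
    [-0.5,1,0],
    [-0.5,1,0],
    [-0.5,1,0],
    [-0.5,1,0],
    [-0.5,1,0],
    [-0.5,1,0],
    [-0.5,1,0],
    [-0.5,1,0],
    [-0.5,1,0],
    [-0.5,1,0],
    [-0.5,1,0],
    [-0.5,1,0],
    [-0.5,1,0],
    [-0.5,1,0],
    [-0.5,1,0],
  ],
  hand=[-1,-1,-1,-1,-1,-1,-1,-1,-1,-1,-1,-1,-1,-1,-1,-1,-1,-1,-1,-1],
)

```text
clock: 3.02
position: [463.6, -184.5, 231.6]
ee_rot: [-0.0, 1.0, -0.0, 0.0]
contact_force: [0.0, -0.2, -0.1]
gripper_width: 85.5
grasp_force: 0.0
```

Emit:
apply_moves(
  delta_rot=[
    [0,0,0],
    [0,0,0],
    [0,0,0],
    [0,0,0],
    [0,0,0],
    [0,0,0],
    [0,0,0],
    [0,0,0],
    [0,0,0],
  ],
  xyz=[
    [-0.5,0.88,0.35],
    [-0.5,0.88,0.35],
    [-0.5,0.88,0.35],
    [-0.5,0.88,0.35],
    [-0.5,0.88,0.35],
    [-0.5,0.88,0.35],
    [-0.5,0.88,0.35],
    [-0.5,0.88,0.35],
    [0,0,0],
  ],
  hand=[-1,-1,-1,-1,-1,-1,-1,-1,-1],
)

```text
clock: 3.77
position: [564.3, -6.9, 159.4]
ee_rot: [-0.002, 1.0, -0.0, -0.001]
contact_force: [-0.8, -0.3, -0.2]
gripper_width: 85.4
grasp_force: 0.0
```

```bash
cat > w.py <<'E'
import sys
from h import *
p=snap("wrist"); save(p,sys.argv[1]+".png"); w=cloud(p); s=p["_s"]
print("tcp",s["position"].round(1),"grip",round(s["gripper_width"],1),"t",s["clock"])
D={"tin_small":34,"tin_medium":46,"tin_large":58,"pad_spare":74,"pad_cup":74,"pad_glass":74,"pad_case":74}
from scipy.optimize import least_squares
for o in D:
    for m in nets.masks_of(o,p)[:2]:
        q=w[m["region"]]; q=q[~np.isnan(q[:,0])]
        if len(q)<20: continue
        q=q[abs(q[:,2]-12)<4] if 'pad' in o else q[q[:,2]>np.percentile(q[:,2],95)-5]
        if len(q)<20: continue
        h=cv2.convexHull(q[:,:2].astype(np.float32))[:,0]
        c=least_squares(lambda c:np.hypot(*(h-c).T)-D[o]/2,h.mean(0),loss="soft_l1").x
        print(o,round(m["score"],2),np.round(m["bbox"]),c.round(1),"z",round(np.median(q[:,2]),1),"ext",np.ptp(h,axis=0).round(1))
E
python3 w.py w1
```

```text
tcp [564.3  -6.9 159.4] grip 85.4 t 3.7667
tin_small 0.78 [439. 167. 498. 217.] [558.7 107. ] z 50.0 ext [33.  33.8]
tin_large 0.84 [283. 151. 357. 234.] [560.7  -6.8] z 42.2 ext [57.6 57.1]
pad_spare 0.82 [150. 146. 236. 231.] [ 566.4 -113. ] z 11.9 ext [73.2 73.3]
pad_cup 0.76 [277. 141. 370. 218.] [561.2  -3.3] z 11.8 ext [62.1 73.1]
pad_glass 0.9 [412. 134. 499. 218.] [555.2 106.2] z 11.8 ext [73.3 73.5]
pad_case 0.69 [ 22. 150. 110. 236.] [ 572.1 -222.4] z 11.9 ext [72.5 69.8]
```

View pics/w1.png

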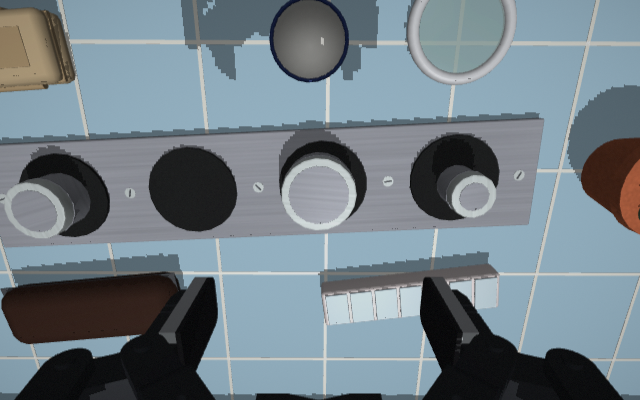

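Emit:
apply_moves(
  delta_rot=[
    [0,0,0],
    [0,0,0],
    [0,0,0],
    [0,0,0],
    [0,0,0],
    [0,0,0],
    [0,0,0],
    [0,0,0],
  ],
  xyz=[
    [0.12,-0.02,0.84],
    [0,0,1],
    [0,0,1],
    [0,0,1],
    [0,0,0.8],
    [0,0,0.5],
    [0,0,0.5],
    [0,0,0],
  ],
  hand=[-1,-1,-1,-1,-1,-1,-1,-1],
)

```text
clock: 4.83
position: [558.2, -11.2, 18.1]
ee_rot: [0.001, 1.0, -0.0, -0.002]
contact_force: [0.4, 1.5, 0.5]
gripper_width: 85.2
grasp_force: 0.0
```

Emit:
apply_moves(
  delta_rot=[
    [0,0,0],
    [0,0,0],
  ],
  xyz=[
    [0,0,0],
    [0,0,0],
  ],
  hand=[-1,-1],
)

```text
clock: 5.0
position: [560.8, -10.5, 21.3]
ee_rot: [-0.0, 1.0, 0.0, 0.001]
contact_force: [-0.2, 0.0, 0.8]
gripper_width: 85.3
grasp_force: 0.0
```

```bash
python3 w.py w2
```

```text
tcp [560.8 -10.5  21.3] grip 85.3 t 5.0
tin_small 0.8 [538. 236. 640. 350.] [558.5 106.7] z 49.9 ext [34.  24.4]
tin_large 0.9 [256. 216. 398. 366.] [560.8  -6.8] z 42.2 ext [58.5 57.3]
pad_spare 0.94 [ 26. 206. 183. 343.] [ 566.5 -113.2] z 11.9 ext [74.4 74.4]
pad_cup 0.62 [257. 195. 414. 294.] [561.2  -3.3] z 11.9 ext [50.7 72.5]
pad_glass 0.69 [483. 177. 640. 323.] [555.3 105.9] z 11.8 ext [74.4 71.9]
pad_case 0.65 [256. 214. 402. 364.] [571.5  -6.9] z 13.8 ext [73.6 71.2]
```

View pics/w2.png

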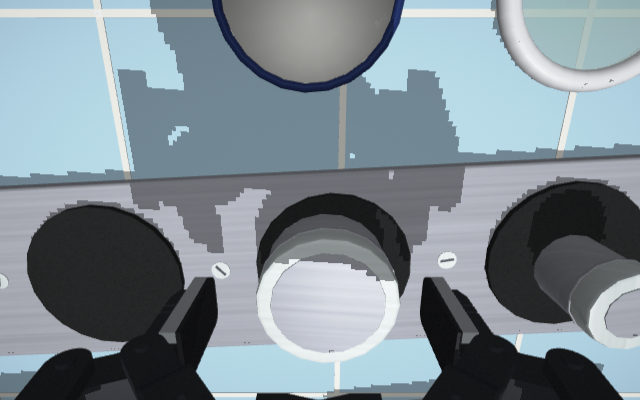

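Emit:
apply_moves(
  delta_rot=[
    [0,0,0],
    [0,0,0],
    [0,0,0],
  ],
  xyz=[
    [0,0.14,0.1],
    [0,0,0.12],
    [0,0,0],
  ],
  hand=[-1,-1,-1],
)

```text
clock: 5.65
position: [559.6, -6.7, 14.1]
ee_rot: [-0.0, 1.0, -0.0, -0.001]
contact_force: [0.2, -0.1, 0.0]
gripper_width: 85.0
grasp_force: 0.0
```

Emit:
apply_moves(
  delta_rot=[
    [0,0,0],
    [0,0,0],
    [0,0,0],
    [0,0,0],
    [0,0,0],
    [0,0,0],
    [0,0,0],
    [0,0,0],
  ],
  xyz=[
    [0,0,0],
    [0,0,0],
    [0,0,0],
    [0,0,0],
    [0,0,0],
    [0,0,0],
    [0,0,0],
    [0,0,0],
  ],
  hand=[1,1,1,1,1,1,1,1],
)

```text
clock: 6.32
position: [560.5, -6.8, 15.2]
ee_rot: [-0.0, 1.0, 0.0, 0.0]
contact_force: [-0.5, 1.0, 3.4]
gripper_width: 56.5
grasp_force: 64.2
```

Emit:
apply_moves(
  delta_rot=[
    [0,0,0],
    [0,0,0],
    [0,0,0],
    [0,0,0],
    [0,0,0],
    [0,0,0],
    [0,0,0],
    [0,0,0],
    [0,0,0],
    [0,0,0],
    [0,0,0],
  ],
  xyz=[
    [0,0,-0.4],
    [0,0,-0.8],
    [0,-0.4,0],
    [-0.05,-0.7,0],
    [-0.05,-0.8,0],
    [-0.05,-0.8,0],
    [-0.05,-0.7,0],
    [-0.03,-0.6,0],
    [0,-0.26,0],
    [0,0,0],
    [0,0,0],
  ],
  hand=[1,1,1,1,1,1,1,1,1,1,1],
)

```text
clock: 7.23
position: [565.3, -113.5, 44.5]
ee_rot: [0.0, 1.0, 0.0, -0.0]
contact_force: [0.3, -0.5, -2.0]
gripper_width: 56.1
grasp_force: 64.1
```

```bash
python3 w.py w3
```

```text
tcp [ 565.3 -113.5   44.5] grip 56.1 t 7.2333
tin_medium 0.96 [ 29. 224. 160. 338.] [ 572.9 -221.9] z 46.1 ext [45.6 45.9]
tin_medium 0.58 [253. 182. 387. 266.] [ 553.1 -118.4] z 11.9 ext [46.7 73. ]
tin_large 0.63 [247. 220. 394. 378.] [ 566.1 -113.4] z 71.4 ext [58.2 56.7]
pad_spare 0.96 [253. 184. 385. 270.] [ 566.8 -113.5] z 11.9 ext [48.5 73.7]
pad_cup 0.78 [452. 173. 599. 301.] [560.9  -3.5] z 11.8 ext [73.7 74.2]
pad_case 0.86 [ 48. 189. 187. 317.] [ 572.2 -222.6] z 11.9 ext [73.4 72.8]
```

View pics/w3.png

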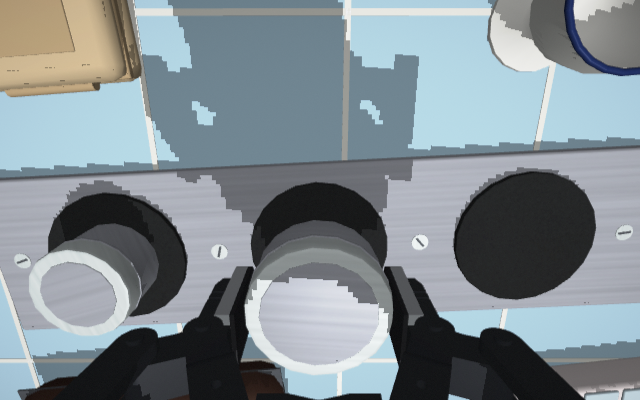

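Emit:
apply_moves(
  delta_rot=[
    [0,0,0],
    [0,0,0],
    [0,0,0],
    [0,0,0],
    [0,0,0],
    [0,0,0],
  ],
  xyz=[
    [0,0,0.4],
    [0,0,0.4],
    [0,0,0.2],
    [0,0,0.1],
    [0,0,0],
    [0,0,0],
  ],
  hand=[1,1,1,1,1,1],
)

```text
clock: 8.13
position: [565.8, -113.4, 17.0]
ee_rot: [-0.0, 1.0, -0.0, -0.0]
contact_force: [-0.0, 0.7, -2.1]
gripper_width: 56.1
grasp_force: 64.2
```

Emit:
apply_moves(
  delta_rot=[
    [0,0,0],
    [0,0,0],
    [0,0,0],
    [0,0,0],
  ],
  xyz=[
    [0,0,0.04],
    [0,0,0.03],
    [0,0,0],
    [0,0,0],
  ],
  hand=[1,1,1,1],
)

```text
clock: 8.47
position: [565.9, -113.3, 15.7]
ee_rot: [-0.0, 1.0, 0.0, 0.0]
contact_force: [-0.6, -0.2, -1.3]
gripper_width: 56.2
grasp_force: 64.2
```

Emit:
apply_moves(
  delta_rot=[
    [0,0,0],
    [0,0,0],
    [0,0,0],
    [0,0,0],
    [0,0,0],
    [0,0,0],
    [0,0,0],
    [0,0,0],
    [0,0,0],
    [0,0,0],
    [0,0,0],
    [0,0,0],
  ],
  xyz=[
    [0,0,0],
    [0,0,0],
    [0,0,0],
    [0,0,0],
    [0,0,0],
    [0,0,0],
    [0,0,0],
    [0,0,0],
    [0,0,-0.3],
    [0,0,-0.8],
    [0,0,-1],
    [0,0,-1],
  ],
  hand=[-0.9,-0.9,-1,-1,-1,-1,-1,-1,-1,-1,-1,-1],
)

```text
clock: 9.47
position: [565.5, -113.4, 94.0]
ee_rot: [-0.0, 1.0, -0.0, -0.001]
contact_force: [0.4, -0.5, -0.3]
gripper_width: 85.6
grasp_force: 0.0
```

Emit:
apply_moves(
  delta_rot=[
    [0,0,0],
    [0,0,0],
    [0,0,0],
    [0,0,0],
    [0,0,0],
    [0,0,0],
    [0,0,0],
    [0,0,0],
    [0,0,0],
    [0,0,0],
    [0,0,0],
    [0,0,0],
    [0,0,0],
  ],
  xyz=[
    [0,0.5,0],
    [0,0.8,0],
    [0.03,0.8,0],
    [0.03,0.8,0],
    [0.03,0.8,0],
    [0.03,0.8,0],
    [0.03,0.8,0],
    [0.03,0.8,0],
    [0.03,0.8,0],
    [0.03,0.8,0],
    [0.03,0.8,0],
    [0,0.28,0],
    [0,0,0],
  ],
  hand=[-1,-1,-1,-1,-1,-1,-1,-1,-1,-1,-1,-1,-1],
)

```text
clock: 10.55
position: [559.1, 107.7, 93.3]
ee_rot: [-0.001, 1.0, 0.0, 0.0]
contact_force: [-0.4, -0.2, -0.4]
gripper_width: 85.3
grasp_force: 0.0
```

```bash
python3 w.py w4
```

```text
tcp [559.1 107.7  93.3] grip 85.3 t 10.55
tin_small 0.85 [290. 192. 352. 269.] [558.7 107.3] z 50.0 ext [33.5 33.5]
tin_large 0.57 [  0. 191.  33. 272.] [ 566.1 -112.1] z 34.4 ext [34.2 12.8]
pad_spare 0.95 [  0. 177.  48. 275.] [ 566.6 -112.5] z 11.8 ext [72.1 40.9]
pad_cup 0.6 [ 95. 162. 211. 270.] [560.9  -3.2] z 11.9 ext [73.6 73.7]
pad_glass 0.75 [264. 156. 373. 254.] [555.5 106.5] z 11.8 ext [69.3 73.3]
```

View pics/w4.png

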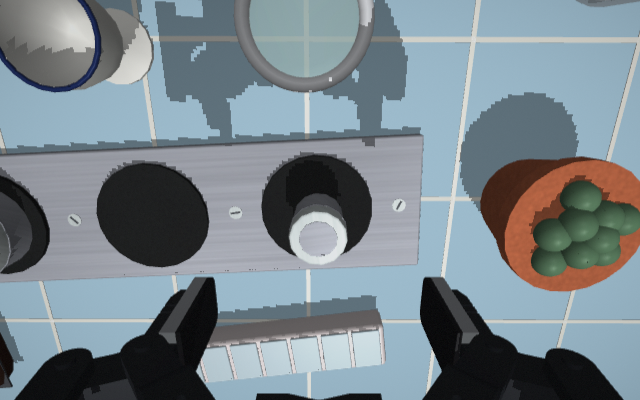

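Emit:
apply_moves(
  delta_rot=[
    [0,0,0],
    [0,0,0],
    [0,0,0],
    [0,0,0],
    [0,0,0],
    [0,0,0],
    [0,0,0],
  ],
  xyz=[
    [0,0,0.8],
    [0,0,0.8],
    [0,0,0.7],
    [0,0,0.5],
    [0,0,0.2],
    [0,0,0],
    [0,0,0],
  ],
  hand=[-1,-1,-1,-1,-1,-1,-1],
)

```text
clock: 11.53
position: [559.5, 106.1, 18.4]
ee_rot: [-0.0, 1.0, -0.0, 0.0]
contact_force: [-0.6, 0.1, 0.8]
gripper_width: 85.2
grasp_force: 0.0
```

Emit:
apply_moves(
  delta_rot=[
    [0,0,0],
    [0,0,0],
    [0,0,0],
    [0,0,0],
    [0,0,0],
    [0,0,0],
    [0,0,0],
    [0,0,0],
    [0,0,0],
    [0,0,0],
  ],
  xyz=[
    [0,0,0],
    [0,0,0],
    [0,0,0],
    [0,0,0],
    [0,0,0],
    [0,0,0],
    [0,0,0],
    [0,0,0],
    [0,0,0],
    [0,0,0],
  ],
  hand=[1,1,1,1,1,1,1,1,1,1],
)

```text
clock: 12.37
position: [559.6, 106.5, 18.9]
ee_rot: [-0.0, 1.0, 0.0, 0.001]
contact_force: [-1.3, -0.0, 6.5]
gripper_width: 32.5
grasp_force: 59.5
```

Emit:
apply_moves(
  delta_rot=[
    [0,0,0],
    [0,0,0],
    [0,0,0],
    [0,0,0],
    [0,0,0],
    [0,0,0],
    [0,0,0],
    [0,0,0],
    [0,0,0],
    [0,0,0],
    [0,0,0],
  ],
  xyz=[
    [0,0,-0.4],
    [0,0,-0.8],
    [0,-0.4,0],
    [0,-0.7,0],
    [-0.05,-0.8,0],
    [-0.05,-0.8,0],
    [0,-0.8,0],
    [0,-0.6,0],
    [0,-0.3,0],
    [0,0,0],
    [0,0,0],
  ],
  hand=[1,1,1,1,1,1,1,1,1,1,1],
)

```text
clock: 13.28
position: [561.4, -4.1, 47.9]
ee_rot: [0.0, 1.0, 0.0, -0.0]
contact_force: [0.2, -0.8, 0.7]
gripper_width: 32.5
grasp_force: 59.5
```

```bash
python3 w.py w5
```

```text
tcp [561.4  -4.1  47.9] grip 32.5 t 13.2833
tin_small 0.95 [275. 239. 364. 357.] [560.9  -3.8] z 79.0 ext [34.4 32.3]
tin_large 0.56 [ 28. 206. 172. 334.] [ 566.8 -112.6] z 42.2 ext [57.3 58.4]
pad_spare 0.84 [ 54. 188. 190. 306.] [ 566.8 -112.8] z 11.9 ext [72.5 68.6]
pad_cup 0.78 [251. 178. 389. 276.] [561.1  -3.1] z 11.9 ext [55.3 74.3]
pad_glass 0.86 [454. 165. 592. 292.] [555.3 106.9] z 11.8 ext [74.8 76.5]
```

View pics/w5.png

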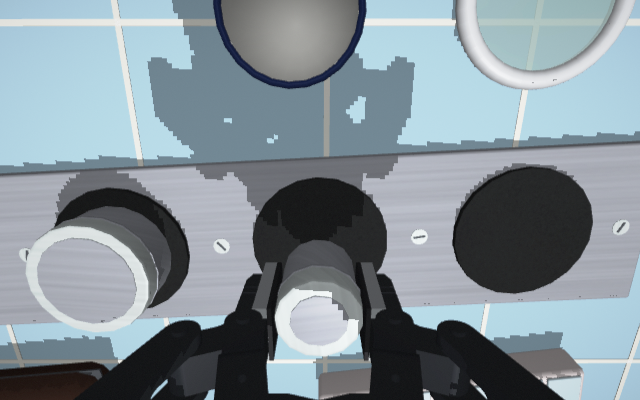

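Emit:
apply_moves(
  delta_rot=[
    [0,0,0],
    [0,0,0],
    [0,0,0],
    [0,0,0],
    [0,0,0],
    [0,0,0],
  ],
  xyz=[
    [0,0,0.4],
    [0,0,0.4],
    [0,0,0.2],
    [0,0,0.1],
    [0,0,0.03],
    [0,0,0],
  ],
  hand=[1,1,1,1,1,1],
)

```text
clock: 14.18
position: [561.5, -3.9, 19.3]
ee_rot: [-0.0, 1.0, -0.0, -0.0]
contact_force: [0.9, 0.2, 0.2]
gripper_width: 32.8
grasp_force: 59.5
```

Emit:
apply_moves(
  delta_rot=[
    [0,0,0],
    [0,0,0],
  ],
  xyz=[
    [0,0,0],
    [0,0,0],
  ],
  hand=[1,1],
)

```text
clock: 14.35
position: [561.8, -3.8, 19.9]
ee_rot: [-0.0, 1.0, 0.0, 0.0]
contact_force: [-0.7, 0.1, -0.2]
gripper_width: 32.4
grasp_force: 59.5
```

Emit:
apply_moves(
  delta_rot=[
    [0,0,0],
    [0,0,0],
    [0,0,0],
    [0,0,0],
    [0,0,0],
    [0,0,0],
    [0,0,0],
    [0,0,0],
    [0,0,0],
    [0,0,0],
    [0,0,0],
    [0,0,0],
    [0,0,0],
    [0,0,0],
  ],
  xyz=[
    [0,0,0.04],
    [0,0,0],
    [0,0,0],
    [0,0,0],
    [0,0,0],
    [0,0,0],
    [0,0,0],
    [0,0,0],
    [0,0,0],
    [0,0,0],
    [0,0,-0.3],
    [0,0,-0.8],
    [0,0,-1],
    [0,0,-1],
  ],
  hand=[1,1,-0.8,-1,-1,-1,-1,-1,-1,-1,-1,-1,-1,-1],
)

```text
clock: 15.52
position: [561.2, -4.0, 97.3]
ee_rot: [-0.0, 1.0, -0.0, -0.001]
contact_force: [0.5, -0.4, -0.4]
gripper_width: 85.4
grasp_force: 0.0
```

Emit:
apply_moves(
  delta_rot=[
    [0,0,0],
    [0,0,0],
    [0,0,0],
    [0,0,0],
    [0,0,0],
    [0,0,0],
    [0,0,0],
    [0,0,0],
    [0,0,0],
    [0,0,0],
    [0,0,0],
    [0,0,0],
    [0,0,0],
  ],
  xyz=[
    [0,-0.5,0],
    [-0.05,-0.8,0],
    [-0.05,-0.8,0],
    [-0.05,-0.8,0],
    [-0.05,-0.8,0],
    [-0.05,-0.8,0],
    [-0.05,-0.8,0],
    [-0.05,-0.8,0],
    [-0.05,-0.8,0],
    [-0.05,-0.8,0],
    [0,-0.8,0],
    [0,-0.24,0],
    [0,0,0],
  ],
  hand=[-1,-1,-1,-1,-1,-1,-1,-1,-1,-1,-1,-1,-1],
)

```text
clock: 16.6
position: [572.5, -223.9, 96.3]
ee_rot: [0.001, 1.0, -0.0, -0.0]
contact_force: [0.6, 0.1, -0.1]
gripper_width: 85.1
grasp_force: 0.0
```

```bash
python3 w.py w6
```

```text
tcp [ 572.5 -223.9   96.3] grip 85.1 t 16.6
tin_small 0.77 [626. 183. 640. 221.] [560.9  -3.5] z 18.9 ext [21.9  8.6]
tin_medium 0.7 [283. 188. 360. 272.] [ 572.7 -222.5] z 46.1 ext [46.  45.2]
tin_medium 0.41 [443. 167. 555. 265.] [ 567.2 -115.2] z 42.1 ext [57.4 57.9]
tin_large 0.87 [444. 164. 554. 265.] [ 566.5 -113.5] z 42.1 ext [57.4 57.9]
pad_spare 0.83 [428. 150. 537. 254.] [ 566.6 -113.4] z 11.8 ext [72.6 68.6]
pad_cup 0.57 [588. 148. 640. 250.] [560.7  -4. ] z 11.7 ext [71.5 41.9]
pad_case 0.57 [265. 158. 375. 254.] [ 572.4 -223.1] z 11.9 ext [65.2 73.5]
```

View pics/w6.png

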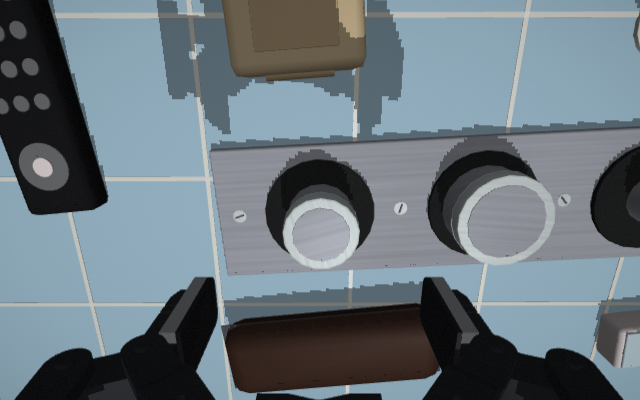

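Emit:
apply_moves(
  delta_rot=[
    [0,0,0],
    [0,0,0],
    [0,0,0],
    [0,0,0],
    [0,0,0],
    [0,0,0],
    [0,0,0],
  ],
  xyz=[
    [0,0.04,0.8],
    [0,0,0.8],
    [0,0,0.8],
    [0,0,0.5],
    [0,0,0.2],
    [0,0,0.06],
    [0,0,0],
  ],
  hand=[-1,-1,-1,-1,-1,-1,-1],
)

```text
clock: 17.58
position: [573.2, -221.2, 17.4]
ee_rot: [-0.0, 1.0, -0.0, 0.0]
contact_force: [-0.0, -1.1, 0.1]
gripper_width: 85.5
grasp_force: 0.0
```

Emit:
apply_moves(
  delta_rot=[
    [0,0,0],
    [0,0,0],
    [0,0,0],
    [0,0,0],
    [0,0,0],
    [0,0,0],
    [0,0,0],
    [0,0,0],
    [0,0,0],
  ],
  xyz=[
    [0,0,0],
    [0,0,0],
    [0,0,0],
    [0,0,0],
    [0,0,0],
    [0,0,0],
    [0,0,0],
    [0,0,0],
    [0,0,0],
  ],
  hand=[1,1,1,1,1,1,1,1,1],
)

```text
clock: 18.33
position: [573.8, -221.5, 18.6]
ee_rot: [-0.0, 1.0, -0.0, 0.001]
contact_force: [0.2, 1.2, 5.9]
gripper_width: 44.2
grasp_force: 61.5
```

Emit:
apply_moves(
  delta_rot=[
    [0,0,0],
    [0,0,0],
    [0,0,0],
    [0,0,0],
    [0,0,0],
    [0,0,0],
  ],
  xyz=[
    [0,0,-0.4],
    [0,0,-0.7],
    [0,0,-0.8],
    [0,0,-0.7],
    [0,0,-0.2],
    [0,0,0],
  ],
  hand=[1,1,1,1,1,1],
)

```text
clock: 18.83
position: [573.6, -221.4, 89.0]
ee_rot: [-0.0, 1.0, -0.0, 0.002]
contact_force: [0.6, 0.0, -1.0]
gripper_width: 44.4
grasp_force: 61.3
```

Emit:
apply_moves(
  delta_rot=[
    [0,0,0],
    [0,0,0],
    [0,0,0],
    [0,0,0],
    [0,0,0],
    [0,0,0],
    [0,0,0],
    [0,0,0],
    [0,0,0],
    [0,0,0],
    [0,0,0],
    [0,0,0],
    [0,0,0],
    [0,0,0],
    [0,0,0],
    [0,0,0],
    [0,0,0],
    [0,0,0],
    [0,0,0],
    [0,0,0],
  ],
  xyz=[
    [0,0.4,0],
    [0,0.7,0],
    [0.05,0.8,0],
    [0.05,0.8,0],
    [0.05,0.8,0],
    [0.05,0.8,0],
    [0.05,0.8,0],
    [0.05,0.8,0],
    [0.05,0.8,0],
    [0.05,0.8,0],
    [0.05,0.8,0],
    [0.05,0.8,0],
    [0.05,0.8,0],
    [0.05,0.8,0],
    [0.05,0.8,0],
    [0.04,0.8,0],
    [0,0.6,0],
    [0,0.2,0],
    [0,0,0],
    [0,0,0],
  ],
  hand=[1,1,1,1,1,1,1,1,1,1,1,1,1,1,1,1,1,1,1,1],
)

```text
clock: 20.5
position: [555.0, 105.9, 86.7]
ee_rot: [-0.0, 1.0, -0.0, -0.001]
contact_force: [-0.3, -1.1, -0.9]
gripper_width: 44.5
grasp_force: 61.3
```

```bash
python3 w.py w7
```

```text
tcp [555.  105.9  86.7] grip 44.5 t 20.5
tin_small 0.68 [ 92. 206. 178. 283.] [561.3  -2.9] z 50.0 ext [33.5 33.9]
tin_medium 0.56 [260. 230. 378. 364.] [554.5 106.3] z 114.2 ext [45.9 44.8]
tin_large 0.61 [  0. 204.  31. 282.] [582.6 -60.6] z 32.7 ext [30.1  9.8]
pad_spare 0.89 [  0. 187.  47. 285.] [ 566.4 -112.6] z 11.8 ext [69.4 39.4]
pad_cup 0.63 [ 94. 172. 209. 278.] [561.1  -3.1] z 11.9 ext [74.7 73.5]
pad_glass 0.73 [264. 161. 376. 253.] [555.5 106.2] z 11.9 ext [59.2 74. ]
```

View pics/w7.png

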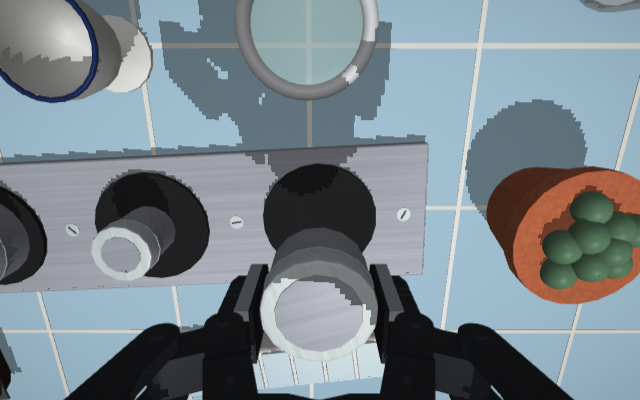

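Emit:
apply_moves(
  delta_rot=[
    [0,0,0],
    [0,0,0],
    [0,0,0],
    [0,0,0],
    [0,0,0],
    [0,0,0],
    [0,0,0],
    [0,0,0],
  ],
  xyz=[
    [-0.02,0,0.6],
    [0,0,0.8],
    [0,0,0.7],
    [0,0,0.4],
    [0,0,0.14],
    [0,0,0.02],
    [0,0,0],
    [0,0,0],
  ],
  hand=[1,1,1,1,1,1,1,1],
)

```text
clock: 21.57
position: [556.8, 106.5, 21.8]
ee_rot: [-0.0, 1.0, 0.0, 0.001]
contact_force: [0.1, -0.0, -0.8]
gripper_width: 44.4
grasp_force: 61.3
```

Emit:
apply_moves(
  delta_rot=[
    [0,0,0],
    [0,0,0],
  ],
  xyz=[
    [0,0,0],
    [0,0,0],
  ],
  hand=[1,1],
)

```text
clock: 21.73
position: [556.5, 106.4, 21.7]
ee_rot: [-0.0, 1.0, 0.0, 0.001]
contact_force: [-0.2, 0.4, -1.1]
gripper_width: 44.4
grasp_force: 61.3
```

Emit:
apply_moves(
  delta_rot=[
    [0,0,0],
    [0,0,0],
    [0,0,0],
    [0,0,0],
  ],
  xyz=[
    [0,0,0.06],
    [0,0,0.05],
    [0,0,0],
    [0,0,0],
  ],
  hand=[1,1,1,1],
)

```text
clock: 22.07
position: [556.2, 106.3, 18.6]
ee_rot: [-0.0, 1.0, 0.0, 0.0]
contact_force: [-1.1, -0.4, 4.8]
gripper_width: 44.5
grasp_force: 61.8
```

Emit:
apply_moves(
  delta_rot=[
    [0,0,0],
    [0,0,0],
    [0,0,0],
    [0,0,0],
    [0,0,0],
    [0,0,0],
    [0,0,0],
    [0,0,0],
    [0,0,0],
    [0,0,0],
    [0,0,0],
    [0,0,0],
  ],
  xyz=[
    [0,0,0],
    [0,0,0],
    [0,0,0],
    [0,0,0],
    [0,0,0],
    [0,0,0],
    [0,0,0],
    [0,0,0],
    [0,0,-0.3],
    [0,0,-0.8],
    [0,0,-1],
    [0,0,-1],
  ],
  hand=[-0.8,-0.9,-1,-1,-1,-1,-1,-1,-1,-1,-1,-1],
)

```text
clock: 23.07
position: [555.7, 106.0, 96.5]
ee_rot: [-0.0, 1.0, -0.0, -0.001]
contact_force: [0.7, -0.3, 0.2]
gripper_width: 85.1
grasp_force: 0.0
```

Emit:
apply_moves(
  delta_rot=[
    [0,0,0],
    [0,0,0],
    [0,0,0],
    [0,0,0],
    [0,0,0],
    [0,0,0],
    [0,0,0],
    [0,0,0],
    [0,0,0],
    [0,0,0],
    [0,0,0],
    [0,0,0],
    [0,0,0],
  ],
  xyz=[
    [0,-0.5,0],
    [-0.05,-0.8,0],
    [-0.05,-0.8,0],
    [-0.05,-0.8,0],
    [-0.05,-0.8,0],
    [-0.05,-0.8,0],
    [-0.05,-0.8,0],
    [-0.05,-0.8,0],
    [-0.05,-0.8,0],
    [0,-0.8,0],
    [0,-0.8,0],
    [0,-0.28,0],
    [0,0,0],
  ],
  hand=[-1,-1,-1,-1,-1,-1,-1,-1,-1,-1,-1,-1,-1],
)

```text
clock: 24.15
position: [565.8, -114.8, 95.7]
ee_rot: [0.001, 1.0, -0.0, 0.0]
contact_force: [0.3, 0.5, -0.5]
gripper_width: 85.4
grasp_force: 0.0
```

```bash
python3 w.py w8
```

```text
tcp [ 565.8 -114.8   95.7] grip 85.4 t 24.15
tin_small 0.57 [463. 184. 546. 258.] [561.2  -4.1] z 49.9 ext [33.3 34.7]
tin_medium 0.97 [619. 180. 640. 234.] [554.6 106.4] z 24.6 ext [26.5 10.4]
tin_large 0.56 [272. 177. 372. 275.] [ 566.7 -113.1] z 42.2 ext [57.8 56.9]
pad_spare 0.71 [267. 161. 375. 236.] [ 566.9 -113.1] z 11.8 ext [50.5 73.2]
pad_cup 0.78 [428. 153. 545. 257.] [561.   -3.4] z 11.8 ext [74.7 75.2]
pad_glass 0.65 [591. 146. 640. 249.] [554.6 105.9] z 11.7 ext [69.5 39. ]
pad_case 0.97 [103. 170. 216. 272.] [ 572.4 -223.4] z 11.9 ext [73.4 76.6]
```

Emit:
apply_moves(
  delta_rot=[
    [0,0,0],
    [0,0,0],
    [0,0,0],
    [0,0,0],
    [0,0,0],
    [0,0,0],
    [0,0,0],
  ],
  xyz=[
    [-0.02,0.04,0.8],
    [0,0,0.8],
    [0,0,0.8],
    [0,0,0.5],
    [0,0,0.25],
    [0,0,0.08],
    [0,0,0],
  ],
  hand=[-1,-1,-1,-1,-1,-1,-1],
)

```text
clock: 25.13
position: [566.7, -112.1, 14.7]
ee_rot: [-0.0, 1.0, -0.0, -0.0]
contact_force: [0.6, 0.4, 0.5]
gripper_width: 85.6
grasp_force: 0.0
```

Emit:
apply_moves(
  delta_rot=[
    [0,0,0],
    [0,0,0],
    [0,0,0],
    [0,0,0],
    [0,0,0],
    [0,0,0],
    [0,0,0],
    [0,0,0],
  ],
  xyz=[
    [0,0,0],
    [0,0,0],
    [0,0,0],
    [0,0,0],
    [0,0,0],
    [0,0,0],
    [0,0,0],
    [0,0,0],
  ],
  hand=[1,1,1,1,1,1,1,1],
)

```text
clock: 25.8
position: [567.8, -112.3, 16.4]
ee_rot: [-0.0, 1.0, -0.0, 0.002]
contact_force: [-0.1, -0.3, 6.1]
gripper_width: 56.0
grasp_force: 64.2
```

Emit:
apply_moves(
  delta_rot=[
    [0,0,0],
    [0,0,0],
    [0,0,0],
    [0,0,0],
    [0,0,0],
    [0,0,0],
    [0,0,0],
    [0,0,0],
    [0,0,0],
    [0,0,0],
    [0,0,0],
  ],
  xyz=[
    [0,0,-0.4],
    [0,0,-0.8],
    [0,-0.4,0],
    [-0.05,-0.7,0],
    [-0.05,-0.8,0],
    [-0.05,-0.8,0],
    [-0.05,-0.8,0],
    [-0.03,-0.6,0],
    [0,-0.34,0],
    [0,0,0],
    [0,0,0],
  ],
  hand=[1,1,1,1,1,1,1,1,1,1,1],
)

```text
clock: 26.72
position: [571.8, -223.5, 44.4]
ee_rot: [0.0, 1.0, 0.0, -0.0]
contact_force: [0.1, 0.1, -0.8]
gripper_width: 56.3
grasp_force: 64.0
```

```bash
python3 w.py w9
```

```text
tcp [ 571.8 -223.5   44.4] grip 56.3 t 26.7167
tin_small 0.3 [247. 215. 394. 374.] [ 563.2 -218.1] z 70.2 ext [58.5 56.7]
tin_large 0.78 [246. 214. 395. 373.] [ 571.3 -223.3] z 70.2 ext [58.5 56.6]
pad_spare 0.9 [456. 167. 596. 297.] [ 566.7 -113.2] z 11.8 ext [75.6 75.5]
pad_case 0.96 [253. 177. 388. 265.] [ 572.4 -222.9] z 11.9 ext [46.7 73.7]
```

View pics/w9.png

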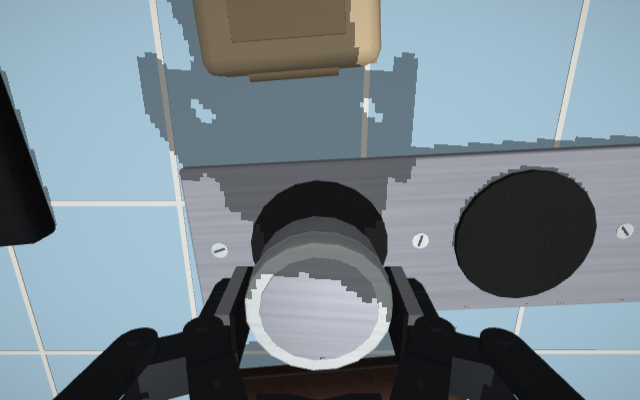

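Emit:
apply_moves(
  delta_rot=[
    [0,0,0],
    [0,0,0],
    [0,0,0],
    [0,0,0],
    [0,0,0],
    [0,0,0],
    [0,0,0],
  ],
  xyz=[
    [-0.04,0,0.4],
    [0,0,0.4],
    [0,0,0.2],
    [0,0,0.08],
    [0,0,0.03],
    [0,0,0],
    [0,0,0],
  ],
  hand=[1,1,1,1,1,1,1],
)

```text
clock: 27.7
position: [573.5, -223.4, 16.8]
ee_rot: [-0.0, 1.0, -0.0, 0.0]
contact_force: [0.5, 0.5, -1.8]
gripper_width: 56.0
grasp_force: 64.0
```

Emit:
apply_moves(
  delta_rot=[
    [0,0,0],
    [0,0,0],
    [0,0,0],
    [0,0,0],
    [0,0,0],
    [0,0,0],
    [0,0,0],
    [0,0,0],
    [0,0,0],
    [0,0,0],
    [0,0,0],
    [0,0,0],
    [0,0,0],
    [0,0,0],
    [0,0,0],
    [0,0,0],
  ],
  xyz=[
    [0,0,0.03],
    [0,0,0],
    [0,0,0],
    [0,0,0],
    [0,0,0],
    [0,0,0],
    [0,0,0],
    [0,0,0],
    [0,0,0],
    [0,0,0],
    [0,0,-0.3],
    [0,0,-0.8],
    [0,0,-1],
    [0,0,-1],
    [0,0,-1],
    [0,0,-1],
  ],
  hand=[1,1,-0.8,-0.9,-1,-1,-1,-1,-1,-1,-1,-1,-1,-1,-1,-1],
)

```text
clock: 29.03
position: [573.2, -223.3, 145.7]
ee_rot: [-0.0, 1.0, -0.0, 0.0]
contact_force: [-0.1, -0.5, -0.3]
gripper_width: 85.2
grasp_force: 0.0
```

Emit:
apply_moves(
  delta_rot=[
    [0,0,0],
    [0,0,0],
    [0,0,0],
    [0,0,0],
    [0,0,0],
    [0,0,0],
    [0,0,0],
  ],
  xyz=[
    [0,0.8,-0.8],
    [0,1,-0.8],
    [0,1,-0.6],
    [0,1,0],
    [0,0.8,0],
    [0,0,0],
    [0,0,0],
  ],
  hand=[-1,-1,-1,-1,-1,-1,-1],
)

```text
clock: 29.62
position: [573.3, -107.5, 199.6]
ee_rot: [-0.001, 1.0, -0.0, 0.0]
contact_force: [0.4, -0.1, -0.3]
gripper_width: 85.0
grasp_force: 0.0
```

```bash
python3 w.py w10; python3 a.py | grep -v clock | grep scene
```

```text
tcp [ 573.3 -107.5  199.6] grip 85.0 t 29.6167
tin_small 0.8 [413. 147. 464. 192.] [560.9  -4.3] z 50.0 ext [32.7 32.9]
tin_medium 0.75 [526. 140. 599. 193.] [555.4 106. ] z 46.0 ext [44.6 46.2]
tin_large 0.56 [153. 148. 227. 218.] [ 572.9 -222.9] z 42.2 ext [56.8 57.7]
pad_spare 0.57 [275. 128. 350. 209.] [ 566.3 -113.1] z 11.9 ext [73.  72.8]
pad_cup 0.93 [389. 125. 473. 206.] [561.1  -3.2] z 11.8 ext [73.4 73.6]
pad_glass 0.61 [506. 119. 585. 196.] [555.3 106.1] z 11.7 ext [73.3 66.6]
pad_glass 0.38 [526. 138. 598. 195.] [559.6 123.9] z 13.5 ext [52.3 71.1]
pad_case 0.85 [161. 135. 236. 212.] [ 572.  -223.4] z 11.9 ext [70.9 68.1]
scene tin_small 0.7 [294. 182. 314. 207.] ztop 51.2 mid [562.2  -6.2] ext [30.8 29. ]
scene tin_large 0.71 [150. 212. 192. 248.] ztop 43.7 mid [ 574.4 -224.5] ext [51.4 52. ]
scene pad_spare 0.59 [214. 205. 262. 236.] ztop 13.5 mid [ 567.  -115.2] ext [67.  66.7]
scene egg_cup 0.56 [267. 140. 293. 180.] ztop 62.1 mid [455.5 -15.8] ext [47.5 43.7]
scene egg_cup 0.42 [337. 182. 383. 208.] ztop 13.4 mid [559.6 104. ] ext [62.4 68.5]
scene magnifier 0.57 [309. 115. 356. 170.] ztop 13.1 mid [399.7  96. ] ext [155.6  71.4]
scene hearing_case 0.69 [137. 171. 183. 207.] ztop 30.0 mid [ 460.1 -237. ] ext [46.2 69.8]
scene hearing_case 0.27 [281. 192. 322. 223.] ztop 13.5 mid [565.1  -6.3] ext [61.1 66.5]
```

View pics/w10.png

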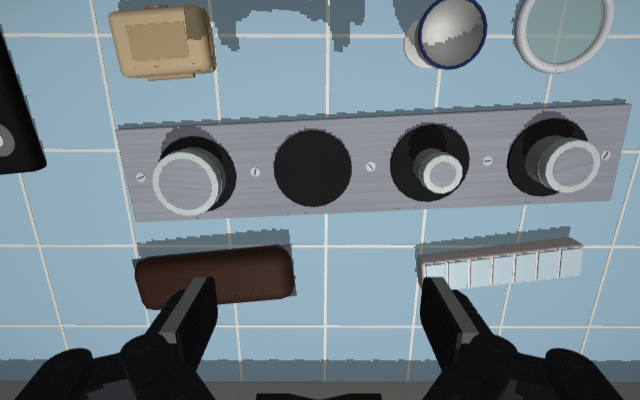

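The picture shows the large tin (186,184) behind the case, the spare pad empty (312,168), the small tin (441,173) behind the egg cup and the medium tin (570,165) behind the magnifier. All three measure within about 2 mm of their pad centres, and the front objects have not moved.

```bash
python3 -c "
from bench import arm
print(arm.job_done())"
```

```text
the job is handed in; nothing more can be done
None
```

I handed the job in: all three tins stand on their own magnets, each within about 2 mm of centre in the last pictures. The large tin was parked on the spare magnet on the way, which is empty again; the egg cup, magnifying glass and case have not moved. The hand-in did not return a verdict.

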